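# Screw the matching lid onto the specimen canister

## Task

The white canister clamped in the holder has lost its lid. From the three loose blue lids pick the one that fits its neck, set it on with its bar turned away from the line of the two lugs, and screw it clockwise (seen from above) until it is fully home against its stop, then let go; leave the other two lids where they lie.

Things in the scene. Friction and masses are not known exactly. Their poses are not given: they have to be found in the camera images.
- jar: Open white canister, fixed in a dark holder. Origin: centre of holder's underside; z up the axis. Rim 120 mm above it; neck 62 mm wide, 52 at rim. Two lugs point along +x and -x (over the holder's jaws), 80 mm across tips, undersides at 102. Lid drops home (lid origin at 94) with its bar 45 to 120 deg counter-clockwise (from above) of this x, best 70; then turns clockwise to a stop: bar along x, within 5 deg.
- lid_mid: The lid that fits: blue, round, 94 mm wide, 26 mm skirt, 4 mm top plate, on it a grip bar 70 x 14 mm, 32 mm tall (62 mm overall). Origin: centre of the skirt's lower edge; z up, x along the bar. Two inner tabs under the bar's ends, 70 mm apart, go under the canister's lugs with 3 mm play up and 3 mm sideways. Lies flat, skirt down. 40 to 80 g, turns freely; counter-clockwise it is blocked.
- lid_small: Lid of the same kind, 68 mm wide, bar 54 x 14 mm, same heights and frame. Too small to pass over the lugs. Leave alone.
- lid_large: Lid of the same kind, 120 mm wide, bar 70 x 14 mm, same heights and frame. Too large: its tabs miss the lugs. Leave alone.
Not all that is in view belongs to the job. Leave any green or turquoise look-alike of the lid_mid alone.

How it is judged (in metres and radians):
At the end, for the whole second after the job is handed in: The 94 mm lid sits level (within 8 degrees) and centred (within 12 mm) on the canister, pushed down home (within 5 mm of resting on the rim), turned so that its bar lies along the lug line within 17 degrees (tabs under the lugs), released and at rest (horizontal distance between lid_mid and jar below 0.012 m and z of lid_mid in the frame of jar between 0.088 and 0.099 m and angle between lid_mid's own z axis and vertical below 0.14 rad and angle between the x axis of lid_mid and the x axis of jar, either way round below 0.3 rad and linear speed of lid_mid below 0.02 m/s); the robot touches nothing.
It fails at once if another lid is moved by more than 30 mm (distance of any of lid_small, lid_large from where it was at the start of the episode above 0.03 m).
It also fails if it takes over 42 s, if anything falls off the work surface, if the arm or the gripper's body presses on something with over 40 N, if the wrist force passes 120 N, or if a joint passes its speed limit or range.

## Robot

A 6-joint arm with a two-finger parallel gripper is mounted at the origin on the work surface. World frame = base frame: x ahead of the robot, y to its left, z up, the work surface at z = 0. Lengths are in m, angles in degrees, forces in N, time in s.
With the tool pointing down it reaches from about 0.4 to 0.925 m from the base axis. Payload 3.4 kg.
Tool frame: the origin (TCP) lies on the front face of the gripper's body, between the roots of the fingers; the fingertips stand 73 mm ahead of it and the grasp point (between the pads) lies 54 mm ahead of it; z points along the fingers, y is the direction in which the jaws open and shut (so a half turn about z gives the same grasp; the last joint's range is limited). The gripper opens to 85 mm and grips with 20 to 120 N. Pads are 22 mm wide; open, the fingers measure 114 mm over their backs; the gripper's body (76 mm by 85 mm) begins 54 mm behind the grasp point. The pads swing forward as they close: fully open they stand 13 mm farther back than shut.
Start: joints at [66.263, 17.578, 86.31, -0, 76.112, -4.211], TCP at [0.192, 0.542, 0.304] pointing down, gripper open.
Joint ranges: [-179.03, 179.03], [-60, 130.46], [8.19, 133.38], [-81.62, 261.62], [5.75, 156.47], [-153.77, 153.77]. Speed limits (degrees/s): [147.25, 147.25, 180, 180, 180, 180].

## Interface

Orientations are given as [roll, pitch, yaw] about the fixed x, y, z axes, in that order (R = Rz(yaw) Ry(pitch) Rx(roll)).
In Python, from plant import * gives the robot as it stands.
- The arm moves only by the tool jog_arm, never from a script. Its argument "series" is one flat list of numbers, 4 for each row, row after row: the shift along the world's x, y, z in m, then the turn about the world's z in degrees. In form: [tx, ty, tz, turn, tx, ty, tz, turn, ...]. A call has 1 to 5 rows; each row shifts and turns the pose as measured when the row begins; what a row does not reach is not made up. A row lasts 1/10 s, in which the tool goes at most 50 mm and 8.59 degrees, less where a joint would pass 70% of its speed; a pose out of reach is approached as far as the arm can. A call is refused whole if a number of a shift passes 0.05 or a number of a turn 8.59, either way. A call with a gripper value outside its range is refused whole. "fingers" is the opening in per cent of the stroke, from 0 (shut) to 100 (fully open), set as the call begins (left out, the last holds). The fingers move at their own pace and stop on an object; "squeeze" is the grip in N (left out, the last holds). Time passes only in rows, so rows that do not move let the fingers close. It gives the time, the measured TCP pose, the force and the opening at its end, in the units of the state.
- get_obs(): the state, without advancing time (a new reading comes with each control period).
- grab_frame(name): name is "side" or "top"; returns a dict with "img" (420x560x3 uint8, red, green, blue), "depth" (420x560 float32, m along the optical axis (not along the pixel's ray), 0 where there is no reading), "fovy" (degrees; the focal length in pixels is half the picture's height over the tangent of half this angle, whatever the lens; pixels are square), "cx", "cy" (the principal point, pixels), "origin" and "orientation" of the camera in the world. Camera axes: x right, y up, looking along -z (the intrinsics and any distortion apply to the point x, -y, -z); pixel columns grow to the right and rows downward; lengths in m; the calibration is good to about 2 mm. A picture is of the moment at which its call begins.
- hand_in(): hands the job in, once; it reports no verdict.
Trained networks look in a picture, given as the dict that the camera call returned (one of the last four; its "shot" number tells which), for a name from the list of things; names that differ only in an ending like _2 or _b are one class to them, and where a whole thing is asked for, a point or a joint stands for the part that bears it (a point fixed in the world has none). Each returns a list of dicts, best first, with "conf" (0 to 1); they miss things now and then, are a little off and sometimes report something else, mostly with a low value. They report only what shows in the picture. A call takes as long as a camera call. They do not tell look-alikes from the thing itself.
- cut_out(picture, name): "mask" (420x560 bool, what is visible of it) and "uv" ([column, row] in pixels, amid what is visible of it).
- spot_point(picture, name): "uv" ([column, row] in pixels: a listed point, or the origin of a listed thing).
The state is a dict: "t": time; "q": joint angles; "qvel": joint speeds; "effort": joint torques, N m; "tool_pos": TCP position; "eef_rot": TCP orientation; "wrist_force": force on the tool from outside, world axes, zero at the start; "torque": the same for the moment, N m; "width": opening from 0.0 (shut) to 1.0 (fully open).
Only numpy, scipy, OpenCV 4.12 (cv2) and the standard library are available. Lean on these libraries where they do the work, as an engineer would, in place of code of your own. Each camera call takes 0.05 s, during which the arm holds its last target. There are 200 camera calls.

## Working session

There is one attempt and no reset: what is moved stays moved. The work goes in short steps, Python scripts to look and compute and a tool call to move; the robot and the scene stay as the last step left them, time stands still between calls to the robot, and variables do not carry over. Pictures are saved under pics/ and viewed, on a budget of 10 in all, crops included, one or two more only if the job needs it, and the job is handed in when it is done.

Besides the shell and the picture viewer there is one more tool, called by a JSON object that holds its "method" and its "body". jog_arm: Moves the arm, as the interface text tells. Its arguments: {"type":"object","properties":{"series":{"type":"array","items":{"type":"number"}},"fingers":{"type":"number"},"squeeze":{"type":"number"}},"required":["series"]}

```bash
mkdir -p pics
cat > h.py <<'E'
from plant import *
import numpy as np, cv2
from scipy.spatial.transform import Rotation as R
def cam(p):
    o=np.array(p["orientation"],float)
    M=R.from_euler('xyz',o,degrees=True).as_matrix() if o.size==3 else o.reshape(3,3)
    return np.array(p["origin"]),M,p["img"].shape[0]/2/np.tan(np.radians(p["fovy"])/2)
def cloud(p):
    o,M,f=cam(p);d=p["depth"];v,u=np.mgrid[:d.shape[0],:d.shape[1]]
    c=np.stack([(u-p["cx"])/f*d,-(v-p["cy"])/f*d,-d],-1)
    return c@M.T+o
def save(img,n): cv2.imwrite("pics/"+n,cv2.cvtColor(np.ascontiguousarray(img),cv2.COLOR_RGB2BGR))
E
python3 - <<'E'
from h import *
s=get_obs();print(s)
P={n:grab_frame(n) for n in("top","side")}
for n,p in P.items():
    print(n,{k:v for k,v in p.items() if k not in("img","depth")})
    c=cloud(p)
    for t in("jar","lid_mid","lid_small","lid_large"):
        for r in cut_out(p,t):
            m=r["mask"]&(p["depth"]>0);print(t,round(r["conf"],2),np.round(r["uv"]),m.sum(),np.round(np.median(c[m],0),3),np.round(np.percentile(c[m],99,0),3),np.round(p["img"][m].mean(0)))
save(np.vstack([P["top"]["img"]]),"top0.png");save(P["side"]["img"],"side0.png")
E
```

```text
{'t': 0.0, 'q': array([ 6.62627402e+01,  1.76205875e+01,  8.63835475e+01, -1.84973763e-04,
        7.61097643e+01, -4.21125368e+00]), 'qvel': array([ 0.02958054, -0.02766813,  0.03200599,  0.00673467,  0.04418316,
        0.02615099]), 'effort': array([ 1.67262056e-03, -4.57548058e+01, -2.51920474e+01,  2.16099420e-04,
        1.34044103e-02,  1.48019870e-05]), 'tool_pos': array([0.19198886, 0.54142235, 0.30299986]), 'eef_rot': array([-1.79886395e+02, -8.18509652e-03,  1.60474030e+02]), 'wrist_force': array([-0.15770446, -0.58841476,  0.54114442]), 'torque': array([ 0.00626966,  0.02111936, -0.03618623]), 'width': 1.001200163129228}
top {'fovy': 43.91106372755842, 'cx': 279.3766697818846, 'cy': 205.37435276103773, 'origin': array([0.38699708, 0.07847452, 1.14875916]), 'orientation': array([  7.68873958,  -0.72555457, -88.30937814]), 'shot': 1}
jar 0.94 [411. 209.] 2978 [ 0.532 -0.202  0.033] [ 0.603 -0.163  0.122] [94. 94. 91.]
lid_mid 0.93 [190. 196.] 1477 [0.548 0.256 0.03 ] [0.595 0.3   0.064] [ 40.  60. 107.]
lid_mid 0.89 [178. 272.] 1515 [0.384 0.278 0.03 ] [0.427 0.326 0.065] [
[... 671 characters left out ...]
_mid 0.89 [338. 316.] 3205 [0.381 0.295 0.03 ] [0.425 0.332 0.063] [ 14. 104. 103.]
lid_mid 0.87 [265. 378.] 4225 [0.449 0.414 0.03 ] [0.497 0.449 0.063] [24. 95. 44.]
lid_mid 0.78 [207. 211.] 1920 [0.643 0.136 0.03 ] [0.692 0.172 0.063] [23. 92. 43.]
lid_mid 0.56 [236. 282.] 2721 [0.542 0.276 0.03 ] [0.591 0.307 0.063] [ 23.  59. 117.]
lid_small 0.63 [305. 114.] 2953 [ 0.531 -0.19   0.054] [ 0.602 -0.16   0.12 ] [110. 111. 109.]
lid_small 0.58 [232. 171.] 1019 [0.633 0.015 0.03 ] [0.668 0.04  0.063] [ 25.  58. 111.]
lid_small 0.16 [313. 183.] 2557 [0.474 0.026 0.03 ] [0.534 0.066 0.063] [ 24.  60. 118.]
lid_large 0.71 [310. 185.] 2572 [0.474 0.026 0.03 ] [0.534 0.066 0.063] [ 24.  60. 117.]
```

View pics/top0.png

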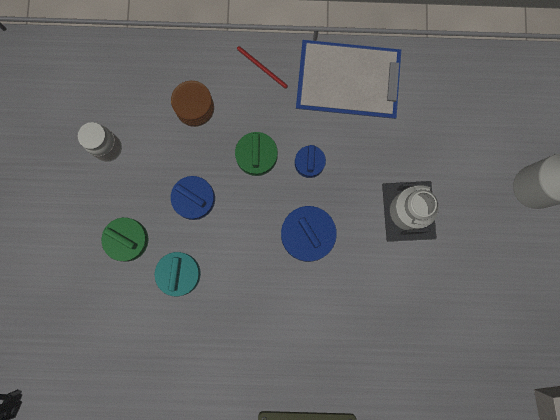

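View pics/side0.png

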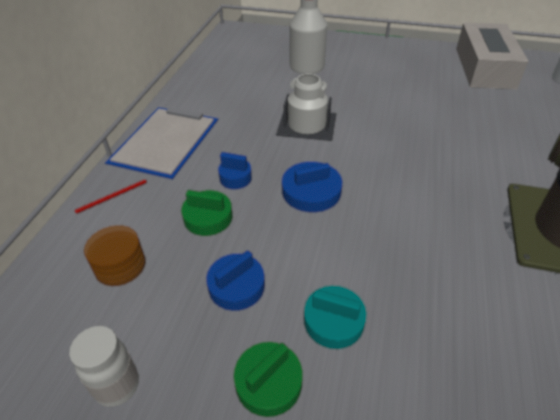

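The top picture shows these possible lids:
- Blue: (192,197), small (310,160) and large (309,233).
- Look-alikes: green (256,153) and (124,239), turquoise (178,272).

I choose the middle blue one at (192,197). The jar is at (411,209). Next I'll measure both and check the choice in one crop.

Run:
```python
from h import *
for n in("top","side"):
    p=grab_frame(n);c=cloud(p)
    ms=[r["mask"] for r in cut_out(p,"lid_mid") if (lambda a:a[2]>1.5*a[1])(p["img"][r["mask"]].mean(0))]
    m=cv2.dilate(ms[0].astype(np.uint8),np.ones((5,5)))>0
    q=c[m&(c[...,2]>.024)];
    t=c[m&(c[...,2]>.025)&(c[...,2]<.035)]
    b=q[q[:,2]>.058]
    rect=cv2.minAreaRect((b[:,:2]*1000).astype(np.float32))
    l=b[:,:2]-b[:,:2].mean(0);w=np.linalg.svd(l,full_matrices=False)[2][0]
    print(n,"lid circ",cv2.minEnclosingCircle((q[:,:2]*1000).astype(np.float32)),"bar",rect,"mean",b.mean(0).round(4),"ang",np.degrees(np.arctan2(w[1],w[0]))%180)
    near=(np.hypot(c[...,0]-.53,c[...,1]+.2)<.1)&(p["depth"]>0)
    r=c[near&(c[...,2]>.114)&(c[...,2]<.13)]
    print(" rim",cv2.minEnclosingCircle((r[:,:2]*1000).astype(np.float32)),len(r))
    g=c[near&(c[...,2]>.095)&(c[...,2]<.114)]; 
    ctr=np.array(cv2.minEnclosingCircle((r[:,:2]*1000).astype(np.float32))[0])/1000
    d=g[:,:2]-ctr;rr=np.hypot(*d.T);s=rr>.0345
    print(" lug pts",s.sum(),np.degrees(np.arctan2(d[s,1],d[s,0])).round()[:40],(rr[s].max() if s.any() else 0))
    h=c[near&(c[...,2]>.006)&(c[...,2]<.09)];print(" holder",cv2.minAreaRect((h[:,:2]*1000).astype(np.float32)))
    o,M,f=cam(p)
    if n=="top":
        a=cv2.resize(p["img"][150:270,350:470],(600,600),interpolation=3)[:,:400+200]
        save(np.hstack([cv2.resize(p["img"][165:225,160:220],(400,400),interpolation=3),cv2.resize(p["img"][175:245,375:445],(400,400),interpolation=3)]),"crop1.png")
    else: save(p["img"][60:140,260:350].repeat(6,0).repeat(6,1),"crop2.png")
```

```text
top lid circ ((486.1149597167969, 184.767822265625), 145.3363494873047) bar ((484.5129089355469, 179.218017578125), (279.56378173828125, 21.873010635375977), 50.4063835144043) mean [0.5435 0.2507 0.1124] ang 49.074453856496966
 rim ((538.39697265625, -219.037109375), 36.38099670410156) 279
 lug pts 96 [  7.   4.   2.  -1.  -4.  21.  17.  16.  12.  11.   6.   3.   2.  -2.
  -5. -10. -13. -15.  25.  22.  19.  18.  14.  10.   9.   5.   2.  -6.
 -10. -17. -22. -24.  25.  25.  21.  18. -15. -19. -21.  26.] 0.040835082756313805
 holder ((523.8809204101562, -203.1365966796875), (175.86024475097656, 180.62010192871094), 1.9322575330734253)
side lid circ ((462.9031982421875, 441.5672607421875), 246.4788818359375) bar ((472.21527099609375, 457.50823974609375), (60.43597412109375, 468.9800109863281), 21.241533279418945) mean [0.5424 0.2765 0.0804] ang 113.71778441402458
 rim ((535.1165771484375, -216.18258666992188), 30.454862594604492) 174
 lug pts 59 [ -22.  -25.  -13.  -21.   -9.   -4.   -6.    6. -158.    2.    7.   10.
 -157.    7.   14.   17. -164.   10.   20.   13. -170. -163.   20.   19.
  179. -176.   21.   17.   17.  161.  175.  179.   19.   19.   18.  159.
  169.  169.  174.  163.] 0.04095593358793372
 holder ((535.9127807617188, -214.562744140625), (128.7085723876953, 110.19441223144531), 5.280153274536133)
```

View pics/crop1.png

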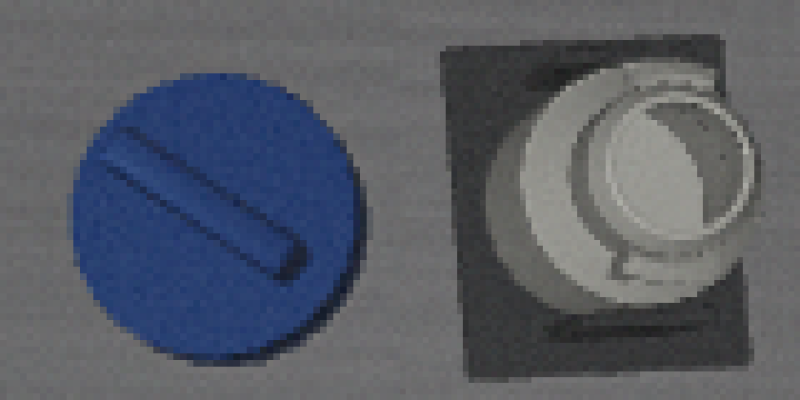

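View pics/crop2.png

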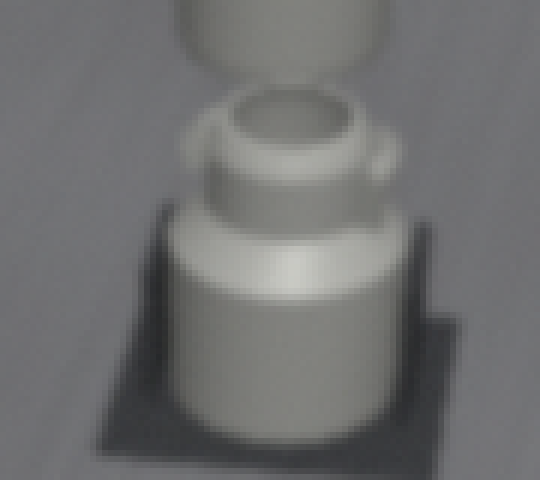

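The left crop shows a dark blue lid with its bar running from upper left to lower right, so it is the right one. The right crop shows the rim at about pixel (424,204.5), lugs above and below it along world x, and the holder jaws in line with them. Depth at the edges is noisy, so I'll measure more robustly.

```bash
cat >> h.py <<'E'
def onplane(p,uv,z):
    o,M,f=cam(p);uv=np.atleast_2d(uv).astype(float)
    d=np.c_[(uv[:,0]-p["cx"])/f,-(uv[:,1]-p["cy"])/f,-np.ones(len(uv))]@M.T
    return (o+d*((z-o[2])/d[:,2])[:,None])[:,:2]
def ang(b):
    w=np.linalg.svd(b-b.mean(0),full_matrices=False)[2][0];return np.degrees(np.arctan2(w[1],w[0]))%180
def kasa(x):
    s=np.linalg.lstsq(np.c_[2*x,np.ones(len(x))],(x**2).sum(1),rcond=None)[0];return s[:2],np.sqrt(s[2]+s[:2]@s[:2])
def blue(p):
    a=p["img"].astype(int);return (a[...,2]>1.5*a[...,1])
E
python3 - <<'E'
from h import *
for n in("top","side"):
    p=grab_frame(n);c=cloud(p)
    near=np.hypot(c[...,0]-.546,c[...,1]-.26)<.07
    m=blue(p)&near
    b=c[m&(c[...,2]>.057)&(c[...,2]<.068)]
    pl=c[m&(c[...,2]>.026)&(c[...,2]<.034)][:,:2]
    med=(b[:,:2].min(0)+b[:,:2].max(0))/2
    print(n,"bar n",len(b),b.mean(0).round(4),med.round(4),"ang",ang(b[:,:2]).round(1),"rect",np.round(cv2.minAreaRect((b[:,:2]*1000).astype(np.float32))[0:2],1), "plate extent mid",((pl.min(0)+pl.max(0))/2).round(4),(pl.max(0)-pl.min(0)).round(3))
    # whole-lid outline on plane z=.03
    nearj=(np.hypot(c[...,0]-.53,c[...,1]+.21)<.1)&(p["depth"]>0)
    r=c[nearj&(c[...,2]>.1165)&(c[...,2]<.1235)];
    x=r[:,:2]
    for _ in range(6):
        ce,ra=kasa(x);e=abs(np.hypot(*(x-ce).T)-ra);x=x[e<max(.003,np.median(e)*2)]
    print(" rim",ce.round(4),ra.round(4),len(x),"bbox",((x.min(0)+x.max(0))/2).round(4))
    hull=p["img"].astype(int).sum(-1)
    pm=nearj&(hull<200)&(c[...,2]<.06)
    pz=np.median(c[pm][:,2]);h=c[pm&(abs(c[...,2]-pz)<.006)][:,:2]
    print(" plate z",pz.round(3),len(h),cv2.minAreaRect((h*1000).astype(np.float32)))
    if n=="top":
        print(" rim px",onplane(p,[424.2,204.4],.12).round(4))
        cr=lambda x,y:[375+(x-400)*.175,175+y*.175]
        q=onplane(p,[cr(441,52),cr(467,380),cr(720,35),cr(750,362)],pz);print(q.round(3))
        for i,j in((0,1),(2,3),(0,2),(1,3)):
            d=q[j]-q[i];print(np.degrees(np.arctan2(d[1],d[0])).round(1),np.hypot(*d).round(3))
        l=onplane(p,[cr(672,82),cr(660,265)],.108);d=l[0]-l[1];print("lugs",l.mean(0),np.degrees(np.arctan2(d[1],d[0])))
    sp={t:[(r["uv"],round(r["conf"],2)) for r in spot_point(p,t)] for t in("lid_mid","jar")}
    for t in sp:
        for uv,cf in sp[t]: print("  ",t,cf,np.round(uv),onplane(p,uv,0).round(4))
E
```

```text
top bar n 210 [0.5513 0.2596 0.0618] [0.5516 0.2598] ang 58.5 rect [[551.6 259.7]
 [ 69.8  14. ]] plate extent mid [0.5513 0.2589] [0.093 0.092]
 rim [ 0.5384 -0.2182] 0.0256 182 bbox [ 0.5391 -0.2182]
 plate z 0.007 997 ((539.4261474609375, -218.19393920898438), (130.29116821289062, 111.13685607910156), 4.0887675285339355)
 rim px [[ 0.5372 -0.22  ]]
[[ 0.597 -0.159]
 [ 0.469 -0.17 ]
 [ 0.607 -0.269]
 [ 0.479 -0.279]]
-175.3 0.128
-175.4 0.128
-84.7 0.11
-84.6 0.11
lugs [ 0.53698413 -0.21809588] -4.124570548040001
   lid_mid 0.84 [180. 272.] [[0.3888 0.2807]]
   lid_mid 0.69 [190. 198.] [[0.5524 0.2666]]
   lid_mid 0.6 [127. 240.] [[0.4542 0.4   ]]
   lid_mid 0.57 [255. 156.] [[0.6529 0.1265]]
   jar 0.81 [410. 206.] [[ 0.5495 -0.2223]]
side bar n 345 [0.5493 0.2644 0.0612] [0.5492 0.2631] ang 58.2 rect [[549.7 262.2]
 [ 67.5  15.3]] plate extent mid [0.5483 0.2633] [0.092 0.09 ]
 rim [ 0.5364 -0.2165] 0.0252 117 bbox [ 0.536  -0.2165]
 plate z 0.007 446 ((535.2741088867188, -214.21713256835938), (123.9574966430664, 108.19766998291016), 4.884311199188232)
   lid_mid 0.91 [334. 322.] [[0.3807 0.2875]]
   lid_mid 0.71 [237. 287.] [[0.5475 0.2626]]
   lid_mid 0.57 [267. 382.] [[0.4549 0.4032]]
   lid_mid 0.57 [210. 217.] [[0.6491 0.1228]]
   jar 0.96 [307. 126.] [[ 0.5346 -0.2123]]
```

{"method": "jog_arm", "body": {"series": [0.036,-0.028,-0.01,-8.5,0.036,-0.028,-0.01,-8.5,0.036,-0.028,-0.01,-8.5,0.036,-0.028,-0.01,-8.5,0.036,-0.028,-0.01,-8.5], "fingers": 60, "squeeze": 40}}

```text
t: 1.5
tool_pos: [0.3732, 0.4033, 0.2549]
eef_rot: [179.5, -0.2, 117.5]
wrist_force: [0.2, 0.8, -0.7]
width: 0.605
```

{"method": "jog_arm", "body": {"series": [0.036,-0.028,-0.01,-8.5,0.036,-0.028,-0.01,-8.5,0.036,-0.028,-0.01,-8.5,0.036,-0.028,-0.01,-8.5,0.036,-0.028,-0.01,-8.5]}}

```text
t: 2.0
tool_pos: [0.5603, 0.2568, 0.2039]
eef_rot: [179.3, -0.3, 74.5]
wrist_force: [-0.1, 0.4, 0.8]
width: 0.604
```

{"method": "jog_arm", "body": {"series": [-0.01,0.004,-0.03,-8.1,0,0,-0.02,-8.1,0,0,0,0]}}

```text
t: 2.3
tool_pos: [0.5581, 0.255, 0.1517]
eef_rot: [179.0, -0.4, 57.2]
wrist_force: [1.0, -0.2, -0.8]
width: 0.598
```

Run:
```python
from h import *
p=grab_frame("side");save(cv2.resize(p["img"][180:330,150:350],(800,600),interpolation=cv2.INTER_CUBIC),"s3.png");s=get_obs();print(s["tool_pos"],s["eef_rot"])
```

```text
[0.55805094 0.25537984 0.15276797] [179.00818191  -0.39415428  57.41199222]
```

View pics/s3.png

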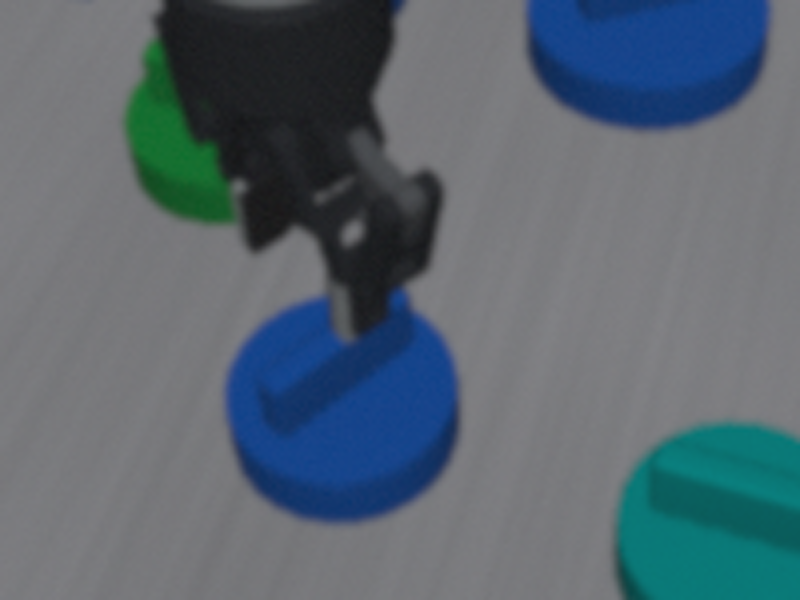

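The gripper hangs over the blue lid at crop (340,400) with its jaws astride the bar. I'll correct (-8,+6) mm and then go down.

{"method": "jog_arm", "body": {"series": [-0.008,0.006,0,1,0,0,0,0,0,0,-0.015,0,0,0,0,0]}}

```text
t: 2.75
tool_pos: [0.55, 0.2646, 0.1423]
eef_rot: [178.8, -0.7, 59.1]
wrist_force: [-0.1, 0.1, 0.1]
width: 0.597
```

{"method": "jog_arm", "body": {"series": [0,-0.004,-0.017,-0.8,0,0,-0.017,0,0,0,0,0]}}

```text
t: 3.05
tool_pos: [0.5515, 0.2632, 0.1128]
eef_rot: [178.5, -1.1, 58.7]
wrist_force: [-1.0, -0.6, 0.4]
width: 0.601
```

{"method": "jog_arm", "body": {"series": [0,-0.001,-0.005,0,0,0,0,0,0,0,0,0,0,0,0,0,0,0,0,0], "fingers": 0}}

```text
t: 3.55
tool_pos: [0.5533, 0.264, 0.1127]
eef_rot: [178.3, -1.5, 58.8]
wrist_force: [0.2, 0.3, -1.4]
width: 0.153
```

{"method": "jog_arm", "body": {"series": [0,0,0.045,0,0,0,0.05,0,0,-0.03,0.045,4,-0.002,-0.045,0,4,-0.002,-0.045,0,4]}}

```text
t: 4.05
tool_pos: [0.5497, 0.1478, 0.254]
eef_rot: [178.0, -1.4, 71.8]
wrist_force: [0.1, -0.8, -1.2]
width: 0.159
```

{"method": "jog_arm", "body": {"series": [-0.002,-0.048,0,4,-0.002,-0.048,0,0,-0.002,-0.048,0,0,-0.002,-0.048,0,0,-0.002,-0.048,0,0]}}

```text
t: 4.55
tool_pos: [0.5391, -0.1004, 0.2574]
eef_rot: [177.5, -1.5, 76.3]
wrist_force: [1.0, 0.0, -1.1]
width: 0.153
```

{"method": "jog_arm", "body": {"series": [0,-0.045,0,-1,0,-0.045,0,0,0,-0.02,0,0]}}

```text
t: 4.85
tool_pos: [0.5378, -0.219, 0.2582]
eef_rot: [177.4, -1.3, 75.0]
wrist_force: [0.3, 0.5, -1.4]
width: 0.153
```

Run:
```python
from h import *
s=get_obs();t=s["tool_pos"];print(t,s["eef_rot"],s["qvel"].round(1))
for n in("top","side"):
    p=grab_frame(n);c=cloud(p)
    m=blue(p)&(np.hypot(c[...,0]-t[0],c[...,1]-t[1])<.08)&(c[...,2]>.09)
    q=c[m]; pl=q[(q[:,2]<.185)]
    z=np.median(q[:,2]);print(n,len(q),"z pct",np.percentile(q[:,2],[2,25,50,75,98]).round(3))
    pt=q[abs(q[:,2]-z)<.008]
    A=np.linalg.lstsq(np.c_[pt[:,:2],np.ones(len(pt))],pt[:,2],rcond=None)[0];print(" slope deg",np.degrees(np.arctan(A[:2])).round(1))
    x=pt[:,:2];h=cv2.convexHull((x*1000).astype(np.float32));print(" circ",cv2.minEnclosingCircle(h),"bbox",((x.min(0)+x.max(0))/2).round(4),(x.max(0)-x.min(0)).round(4))
    b=q[q[:,2]>z+.012];print(" bar",len(b), ang(b[:,:2]) if len(b)>5 else 0, "minz",q[:,2].min())
    if n=="side": save(cv2.resize(p["img"][20:170,210:410],(800,600),interpolation=cv2.INTER_CUBIC),"s4.png")
```

```text
[ 0.53777084 -0.21898107  0.25822077] [177.38736218  -1.32711334  75.03229921] [-18.5   5.1  -8.3   2.8   4.8 -18.4]
top 1014 z pct [0.157 0.176 0.178 0.18  0.212]
 slope deg [ 2.1 -1.4]
 circ ((541.802734375, -221.783203125), 46.46626663208008) bbox [ 0.542  -0.2141] [0.0923 0.0755]
 bar 145 31.12948680960119 minz 0.14707134991112092
side 1177 z pct [0.15  0.166 0.176 0.178 0.21 ]
 slope deg [ 2.1 -3.1]
 circ ((538.922119140625, -220.6637420654297), 46.586341857910156) bbox [ 0.539  -0.2188] [0.0903 0.0872]
 bar 148 73.72983818323384 minz 0.14636423842211022
```

View pics/s4.png

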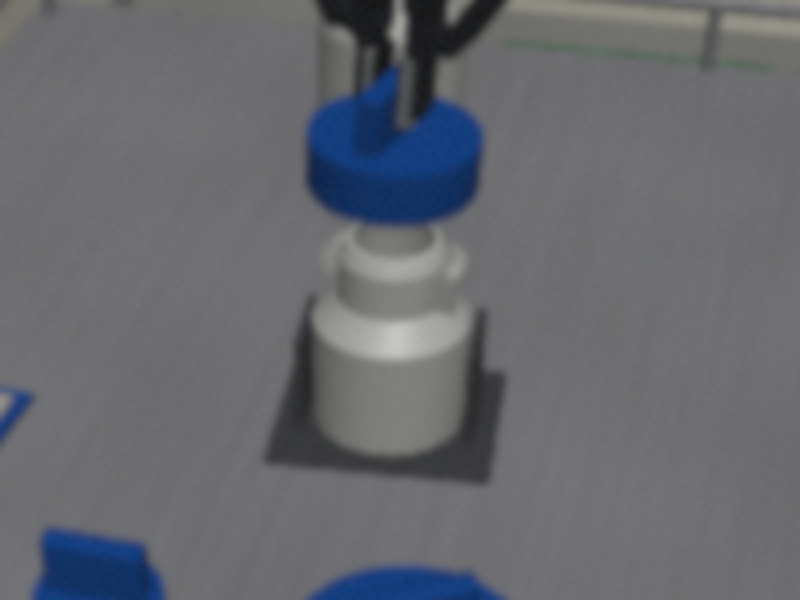

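The held lid is in the crop at (395,160), roughly over the neck at (395,240). Both cameras agree that it must shift about (-3,+4) mm.

{"method": "jog_arm", "body": {"series": [-0.003,0.004,0,0,0,0,0,0]}}

```text
t: 5.15
tool_pos: [0.534, -0.2133, 0.2576]
eef_rot: [177.5, -1.4, 74.9]
wrist_force: [-0.8, 0.0, -0.9]
width: 0.155
```

```bash
cat >> h.py <<'E'
def look():
    s=get_obs();t=s["tool_pos"];print(s["t"],t.round(4),s["eef_rot"].round(1),s["wrist_force"].round(1),abs(s["qvel"]).max().round(1))
    for n,j in(("top",(.5384,-.2182)),("side",(.5364,-.2165))):
        p=grab_frame(n);c=cloud(p)
        m=blue(p)&(np.hypot(c[...,0]-.54,c[...,1]+.22)<.08)&(c[...,2]>.08)
        q=c[m];z=np.median(q[q[:,2]<np.percentile(q[:,2],80),2]);z=np.median(q[abs(q[:,2]-z)<.008,2])
        pt=q[abs(q[:,2]-z)<.006];A=np.linalg.lstsq(np.c_[pt[:,:2],np.ones(len(pt))],pt[:,2],rcond=None)[0]
        ce,r=cv2.minEnclosingCircle((pt[:,:2]*1000).astype(np.float32))
        b=q[(q[:,2]>z+.018)];print(n,"lid-jar mm",(np.array(ce)-np.array(j)*1000).round(1),"r",round(r,1),"origin z",(z-.03).round(4),"slope",np.degrees(np.arctan(A[:2])).round(1),"bar",len(b),ang(b[:,:2]).round(1) if len(b)>5 else 0)
    return p
E
python3 -c "
from h import *
look()"
```

```text
5.15 [ 0.534  -0.2133  0.2576] [177.5  -1.4  74.9] [-0.8  0.  -0.9] 0.3
top lid-jar mm [-0.2  3.5] r 46.6 origin z 0.1475 slope [ 1.8 -1.2] bar 131 48.7
side lid-jar mm [-0.7  2.5] r 47.0 origin z 0.1463 slope [ 2.  -1.9] bar 118 72.1
```

{"method": "jog_arm", "body": {"series": [0,-0.003,0,0,0.0005,0,-0.015,0,0,0,-0.012,0]}}

```text
t: 5.55
tool_pos: [0.5367, -0.214, 0.2326]
eef_rot: [177.2, -1.4, 75.2]
wrist_force: [-0.9, -0.8, -0.9]
width: 0.158
```

```bash
python3 -c "
from h import *
look()"
```

```text
5.55 [ 0.5367 -0.214   0.2326] [177.2  -1.4  75.2] [-0.9 -0.8 -0.9] 16.3
top lid-jar mm [2.4 0.2] r 46.7 origin z 0.1223 slope [ 1.9 -1. ] bar 124 2.2
side lid-jar mm [0.6 2.7] r 46.4 origin z 0.1193 slope [ 1.9 -1.9] bar 111 75.0
```

{"method": "jog_arm", "body": {"series": [-0.001,-0.001,-0.01,0,0,0,-0.008,0]}}

```text
t: 5.85
tool_pos: [0.5356, -0.2147, 0.2135]
eef_rot: [177.2, -1.4, 75.3]
wrist_force: [0.3, -0.4, -0.7]
width: 0.156
```

{"method": "jog_arm", "body": {"series": [0.0005,-0.0005,-0.006,0,0,0,-0.003,0]}}

```text
t: 6.05
tool_pos: [0.5364, -0.2154, 0.2048]
eef_rot: [177.2, -1.4, 75.3]
wrist_force: [-6.1, 2.8, 28.9]
width: 0.153
```

```bash
python3 -c "
from h import *
look()"
```

```text
6.05 [ 0.5364 -0.2154  0.2048] [177.2  -1.4  75.3] [-6.1  2.8 28.9] 1.5
top lid-jar mm [ 1.9 -0.9] r 46.8 origin z 0.0945 slope [ 1.3 -0.8] bar 118 12.0
side lid-jar mm [0.2 0.6] r 46.7 origin z 0.094 slope [ 1.8 -1.8] bar 108 77.1
```

The lid is home at z 0.094, with 29 N of contact force. I'll ease off slightly and turn clockwise.

{"method": "jog_arm", "body": {"series": [0,0,0.001,0,0.0004,0,0,-8,0.0004,0,0,-8]}}

```text
t: 6.45
tool_pos: [0.537, -0.216, 0.2069]
eef_rot: [177.1, -1.4, 58.7]
wrist_force: [0.3, 1.0, -1.1]
width: 0.157
```

{"method": "jog_arm", "body": {"series": [0.0004,0,-0.001,-8,0.0004,0,0,-8,0.0004,0,0,-8]}}

```text
t: 6.75
tool_pos: [0.538, -0.2168, 0.2057]
eef_rot: [177.1, -1.3, 33.7]
wrist_force: [-1.1, -0.2, 2.9]
width: 0.152
```

{"method": "jog_arm", "body": {"series": [0.0004,0.0005,0,-8,0.0004,0,0,-8]}}

```text
t: 6.95
tool_pos: [0.5385, -0.2168, 0.2057]
eef_rot: [177.1, -1.3, 17.0]
wrist_force: [-0.8, -0.1, 1.5]
width: 0.16
```

```bash
python3 -c "
from h import *
look();print(get_obs()['torque'])"
```

```text
6.95 [ 0.5385 -0.2168  0.2057] [177.1  -1.3  17. ] [-0.8 -0.1  1.5] 87.5
top lid-jar mm [-0.5 -1.2] r 46.4 origin z 0.0949 slope [ 0.8 -2.6] bar 48 151.0
side lid-jar mm [-0.9 -1.7] r 46.0 origin z 0.0941 slope [ 1.1 -4.8] bar 165 16.6
[ 0.04485118  0.05648328 -0.01723941]
```

{"method": "jog_arm", "body": {"series": [0,0.0005,0,-6,0,0,0,-5,0,0,0,0]}}

```text
t: 7.35
tool_pos: [0.5394, -0.2152, 0.2056]
eef_rot: [177.2, -1.4, 6.6]
wrist_force: [-0.2, 1.2, 1.7]
width: 0.156
```

```bash
python3 -c "
from h import *
look();print(get_obs()['torque'])"
```

```text
7.35 [ 0.5394 -0.2152  0.2056] [177.2  -1.4   6.6] [-0.2  1.2  1.7] 3.7
top lid-jar mm [0.3 2.8] r 46.2 origin z 0.0947 slope [ 0.4 -2.7] bar 34 36.3
side lid-jar mm [-3.   1.1] r 46.6 origin z 0.0941 slope [ 0.8 -4.3] bar 160 5.9
[ 0.60393983 -0.15262044  0.1131311 ]
```

No clear stop felt yet at yaw 6.6, so I'll turn gently on until the torque rises.

{"method": "jog_arm", "body": {"series": [0,-0.001,0,-4,0,0,0,-3]}}

```text
t: 7.65
tool_pos: [0.5399, -0.2134, 0.2054]
eef_rot: [177.5, -1.5, -0.2]
wrist_force: [0.3, 3.7, 3.3]
width: 0.156
```

```bash
python3 -c "
from h import *
look();print(get_obs()['torque'])"
```

```text
7.65 [ 0.5399 -0.2134  0.2054] [177.5  -1.5  -0.2] [0.3 3.7 3.3] 28.4
top lid-jar mm [0.1 6.9] r 45.7 origin z 0.0944 slope [ 0.6 -1.5] bar 57 75.3
side lid-jar mm [-1.1  3.6] r 45.7 origin z 0.0939 slope [ 1.  -4.4] bar 167 1.7
[ 1.21509096 -0.33641764  0.64067615]
```

The torque has risen to 0.64 N m, so it is against the stop. Now I let go and lift off.

{"method": "jog_arm", "body": {"series": [0,0,0,0,0,0,0,0,0,0,0,0,0,0,0,0], "fingers": 60}}

```text
t: 8.15
tool_pos: [0.5395, -0.2149, 0.2051]
eef_rot: [177.3, -1.4, 0.4]
wrist_force: [-0.1, -0.2, 0.7]
width: 0.606
```

{"method": "jog_arm", "body": {"series": [0,0,0.03,0,0,0,0.04,0,-0.03,0.03,0.03,0,-0.03,0.045,0,0,-0.03,0.045,0,0]}}

```text
t: 8.65
tool_pos: [0.4534, -0.1014, 0.3059]
eef_rot: [177.2, -1.6, 0.1]
wrist_force: [0.8, -0.0, 0.5]
width: 0.599
```

{"method": "jog_arm", "body": {"series": [-0.01,0.045,0,0,-0.01,0.045,0,0,0,0,0,0]}}

```text
t: 8.95
tool_pos: [0.4271, -0.0057, 0.3069]
eef_rot: [177.2, -1.6, 0.2]
wrist_force: [0.1, -0.8, 0.6]
width: 0.599
```

```bash
python3 -c "
from h import *
p=look()
save(cv2.resize(p['img'][30:180,210:410],(800,600),interpolation=cv2.INTER_CUBIC),'s5.png')
for n in('top','side'):
  p=grab_frame(n);c=cloud(p)
  for t in('lid_small','lid_large'):
    for r in cut_out(p,t)[:2]:
      m=r['mask']&(p['depth']>0);print(n,t,r['conf'],np.median(c[m],0).round(3))
"
```

```text
8.95 [ 0.4271 -0.0057  0.3069] [177.2  -1.6   0.2] [ 0.1 -0.8  0.6] 3.7
top lid-jar mm [ 0.6 -0.1] r 47.1 origin z 0.0946 slope [ 0.1 -0.1] bar 313 2.7
side lid-jar mm [-1.3  4.3] r 45.7 origin z 0.0941 slope [ 0.8 -3.7] bar 239 2.6
top lid_small 0.79 [0.637 0.006 0.031]
top lid_large 0.71 [0.483 0.055 0.03 ]
side lid_small 0.93 [0.633 0.014 0.03 ]
side lid_large 0.75 [0.474 0.025 0.03 ]
```

View pics/s5.png

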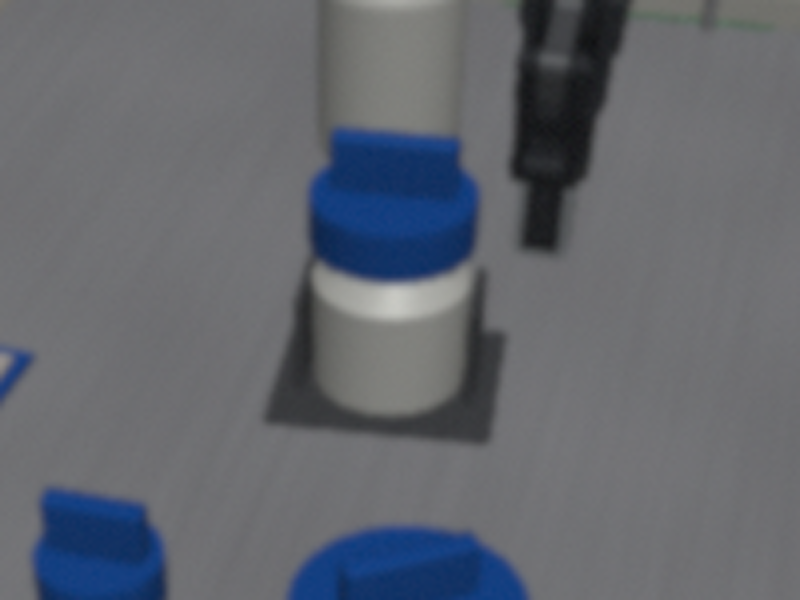

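The picture shows the lid seated level at crop (395,210), its bar along the holder's lug line. The gripper is clear at (545,150). The bar is at 2.7° against about 4.6° for the lug line. I'm handing in.

```bash
python3 -c "
from plant import *
print(hand_in())"
```

```text
the job is handed in; nothing more can be done
None
```

I picked the 94 mm blue lid and set it on the canister with its bar about 70° counter-clockwise of the lug line. I screwed it clockwise until the torque rose to about 0.64 N m at the stop, then let go and backed the arm away. The job was handed in at about 9 s on the robot's clock; no verdict is reported.

**Last checks:**
- **Height:** the lid's origin is at about 0.094 m, so it is down home.
- **Level and centring:** the top camera has it level and within 1 mm of centre.
- **Bar:** it lies about 2° from the lug line.
- **Gripper:** it is clear of everything.
- **Small lid:** it has not moved.

**Where the checks disagreed:**
- **Lid position:** the side camera put the lid 4 mm off centre and sloping about 4°. Part of the lid is hidden from that camera, and both figures are within tolerance.
- **Large lid:** the top camera's last reading was 50 mm off in y. The gripper was probably hiding part of the lid, as it hung nearby, and the side camera shows the lid unmoved.

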